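Turn a bearing housing over the step and slide its flange under the keeper

ROBOT

A 6-joint arm with a two-finger parallel gripper is mounted at the origin on a cart in front of the work surface, level with it; the furniture and walls round the work are solid. World frame = base frame: x ahead of the robot, y to its left, z up, the work surface at z = 0. Lengths are in m, angles in rad, forces in N, time in s.
With the tool pointing down it reaches from about 0.425 to 0.925 m from the base axis. Payload 12.5 kg.
Tool frame: the origin (TCP) lies between the finger pads; the fingertips stand 25 mm ahead of it and the grasp point (between the pads) lies 6 mm ahead of it (ctrl.finger_overhang is the z of the fingertips in the tool frame, in m); z points along the fingers, y is the line along which they close (so a half turn about z gives the same grasp; the last joint's range is limited). The gripper opens to 85 mm and grips with 20 to 120 N. Pads are 22 mm wide; open, the fingers measure 114 mm over their backs; the gripper's body (76 mm by 85 mm) begins 54 mm behind the grasp point. The pads swing forward as they close: fully open they stand 13 mm farther back than shut.
Start: joints at [-1.405, 0.491, 1.559, -0, 1.092, -0.106], TCP at [0.168, -0.602, 0.256] pointing down, gripper open.
Joint ranges: [-3.1, 3.1], [-0.84, 2.19], [0.05, 2.79], [-1.13, 4.28], [0.06, 2.93], [-2.69, 2.69]. Speed limits (rad/s): [2.22, 2.22, 2.79, 3.14, 3.14, 3.14].

INTERFACE

Orientations are given as a unit quaternion [x, y, z, w].
In Python, from workcell import ctrl gives the robot as it stands.
- The arm moves only by the tool move_arm, never from a script. Its argument "plan" is a list that holds one entry, the list of rows, each a list of 4 numbers: the shift along the tool's x, y, z in units of 25 mm (1.0 is 25 mm), then the turn about the tool's z in units of 10 degrees (1.0 is 10 degrees). A call has 1 to 12 rows; each row shifts and turns the commanded pose from where the row before left it, along the tool's axes as they then stand; what a row does not reach is not made up. A row lasts 1/8 s, in which the tool goes at most 62.5 mm and 10.7 degrees, less where a joint would pass 70% of its speed; a pose out of reach is approached as far as the arm can. A call is refused whole if a number of a shift passes 1 or a number of a turn 1, either way. A call with a gripper value outside its range is refused whole. "gripper" is the opening, from 0 (shut) to 1 (fully open), set as the call begins (left out, the last holds). The fingers move at their own pace and stop on an object; the grip force is fixed at half the most. Time passes only in rows, so rows that do not move let the fingers close. It gives the time, the measured TCP pose, the force, the opening and the grip force at its end, in the units of the state.
- ctrl.observe(): the state, without advancing time (a new reading comes with each control period).
- ctrl.capture(name): name is "scene" or "top" or "wrist"; returns (picture, depth): 384x512x3 uint8, blue, green, red; 384x512 float32, m along the optical axis (not along the pixel's ray), 0 where there is no reading.
- ctrl.camera_params(name): a dict with "fx", "fy", "cx", "cy" (pixels), "dist" ([k1, k2, p1, p2, k3] as OpenCV has them; the pictures are not rectified), "eye" and "attitude" of the camera in the world; the wrist camera has in their place "tool_from_camera" (4x4, takes a point from camera to tool coordinates, whose origin is the TCP and whose axes are the flange's). Camera axes: x right, y down, z forward; pixel columns grow to the right and rows downward; lengths in m; the calibration is good to about 2 mm. A picture is of the moment at which its call begins: read the wrist's pose just before it. camera_params takes no time and is no camera call.
- ctrl.job_done(): hands the job in; it is judged then, once.
Trained networks look in the newest picture that a camera, given by its name, has taken for a name from the list of things; names that differ only in an ending like _2 or _b are one class to them, and where a whole thing is asked for, a point or a joint stands for the part that bears it (a point fixed in the world has none). Each returns a list of dicts, best first, with "confidence" (0 to 1); they miss things now and then, are a little off and sometimes report something else, mostly with a low value. They report only what shows in the picture. A call takes as long as a camera call. They do not tell look-alikes from the thing itself.
- ctrl.search_frame(camera, thing): "position" ([x, y, z] in m, in the coordinates of the camera as it stood for that picture, good to about 4 mm: the middle of the surface that is visible of it).
- ctrl.tip_of(camera, thing): "position" ([x, y, z] in m, in the coordinates of the camera as it stood for that picture, good to about 4 mm: a listed point, or the origin of a listed thing).
The state is a dict: "time": time; "q": joint angles; "qd": joint speeds; "effort": joint torques, N m; "eef_pos": TCP position; "orientation": TCP orientation; "contact_force": force on the tool from outside, world axes, zero at the start; "torque": the same for the moment, N m; "finger_gap": opening from 0.0 (shut) to 1.0 (fully open); "grip_force": force on a finger pad.
Only numpy, scipy, OpenCV 4.12 (cv2) and the standard library are available. Lean on these libraries where they do the work, as an engineer would, in place of code of your own. Each camera call takes 0.05 s, during which the arm holds its last target. There are 200 camera calls.

TASK

Push the aluminium bearing housing off the upper deck of the grey turnover station so that it tumbles over the step and stands on its flange on the lower deck, and let it come to rest there. Then slide it on along the lower deck, still standing, until its flange is under the slotted steel keeper and it is fully home against the end stop. Do not lift the housing, and leave the tape measure, the carton and the pliers where they are.

Things in the scene. Friction and masses are not known exactly. Their poses are not given: they have to be found in the camera images.
- station: Turnover station: grey stepped block, 302 x 132 mm, fixed to the bench. Origin on the bench top below the middle of the step's edge; +x = pushing direction, from upper deck to lower deck; z up. Upper deck x -130 to 0 mm, surface at z 56 mm; lower deck x 0 to 160 mm, surface at z 12 mm. Steel side fences guide the flange: upper inner faces y +-54, tops z 66 mm; lower y +-55, tops z 26 mm.
- step_edge (a point): Middle of the step's upper edge (station x 0, z 56 mm); the step drops 44 mm straight down to the lower deck.
- keeper_mouth (a point): Middle of the keeper's open mouth (station x 105, z 26 mm). The keeper is two level steel strips 6 mm thick, undersides 14 mm above the lower deck, x 105 to 160 mm, with a slot 76 mm wide between them (y +-38 mm), open towards the step.
- end_stop (a point): Foot of the upright steel end stop, middle of its near face (station x 160, z 12 mm); its top is at z 50 mm.
- housing: Loose cast aluminium housing, about 0.5 kg: block 70 long x 64 wide x 68 mm high, with a flange 10 x 100 x 68 mm at its +x end, flush above and below; 80 mm long in all. Origin: middle of the underside it starts on; +x towards the flange (at the start along station +x), z up at the start. It tips by itself once its middle passes the edge. Turned rightly, its +x points down.
- flange_face (a point): Middle of the housing's outer flange face (40 mm ahead of and 34 mm above its origin). Home, it lies at about x 126, y 0, z 12 mm in the station's frame, 34 mm short of the end stop.
- middle (a point): Middle of the housing, 34 mm above its origin; 90 mm above the bench at the start.
- tape_measure: Yellow tape measure 38 x 79 x 62 mm, a bystander; origin at the middle of its underside.
- parts_carton: Small carton 56 x 86 x 46 mm, a bystander; origin at the middle of its underside.
- pliers: Pliers with blue handles, 54 x 163 x 12 mm, lying flat, a bystander; origin at the middle of the underside.
Not all that is in view belongs to the job. Of the things like the housing, leave any that is turquoise; of the rest the larger one is meant.

How it is judged:
By the outcome, as a careful person would: the job done as asked, in the order asked, and still so for the second after the job is handed in, with the robot touching nothing.
It also fails if it takes over 58 s, if anything falls off the work surface, if the arm or the gripper's body presses on something with over 40 N, if the wrist force passes 120 N, or if a joint passes its speed limit or range.

## Working session

There is one attempt and no reset: what is moved stays moved. The work goes in short steps, Python scripts to look and compute and a tool call to move; the robot and the scene stay as the last step left them, time stands still between calls to the robot, and variables do not carry over. Pictures are saved under pics/ and viewed, at most 10 in all, crops included, and the job is handed in when it is done.

Besides the shell and the picture viewer there is one more tool, called by a JSON object that holds its "name" and its "arguments". move_arm: Moves the arm, as the interface text tells. Its arguments: {"type":"object","properties":{"plan":{"type":"array","items":{"type":"array","items":{"type":"array","items":{"type":"number"}}}},"gripper":{"type":"number"}},"required":["plan"]}

```bash
mkdir -p pics
cat > h.py <<'E'
import numpy as np, cv2
from scipy.spatial.transform import Rotation as R
from workcell import ctrl
def pose(cam):
    p=ctrl.camera_params(cam)
    if 'eye' in p:
        a=np.array(p['attitude'],float)
        M=R.from_quat(a).as_matrix() if a.size==4 else a.reshape(3,3)
        return M,np.array(p['eye'])
    s=ctrl.observe(); T=np.array(p['tool_from_camera']); Rt=R.from_quat(s['orientation']).as_matrix()
    return Rt@T[:3,:3], Rt@T[:3,3]+np.array(s['eef_pos'])
def world(cam,pt):
    M,e=pose(cam); return M@np.array(pt)+e
def pix(cam,depth,u,v):
    p=ctrl.camera_params(cam); K=np.array([[p['fx'],0,p['cx']],[0,p['fy'],p['cy']],[0,0,1]])
    n=cv2.undistortPoints(np.array([[[u,v]]],float),K,np.array(p['dist']))[0,0]; d=depth[int(v),int(u)]
    return world(cam,[n[0]*d,n[1]*d,d])
E
python3 - <<'E'
from h import *
for c in ['scene','top']:
    p=ctrl.camera_params(c); print(c,p)
    im,d=ctrl.capture(c); cv2.imwrite(f'pics/{c}0.png',im); np.save(f'{c}d.npy',d)
    for t in ['housing','flange_face','step_edge','keeper_mouth','end_stop','middle','station']:
        for r in ctrl.tip_of(c,t)[:3]: print(c,t,round(r['confidence'],2),world(c,r['position']).round(3))
print(ctrl.observe())
E
```

```text
scene {'fx': 362.884172831424, 'fy': 362.884172831424, 'cx': 254.91350521268646, 'cy': 188.5106005682641, 'dist': array([-0.02219176,  0.        ,  0.        ,  0.        ,  0.        ]), 'eye': array([-0.11226979,  0.54204636,  0.66566083]), 'attitude': array([-0.31538345,  0.82075821, -0.44661358,  0.1656066 ])}
scene housing 0.85 [ 0.556 -0.351  0.058]
scene housing 0.68 [ 0.544 -0.279 -0.001]
scene housing 0.49 [ 0.369 -0.112 -0.003]
scene flange_face 0.73 [ 0.549 -0.313  0.089]
scene flange_face 0.55 [ 0.394 -0.126  0.023]
scene step_edge 0.65 [ 0.547 -0.278  0.057]
scene keeper_mouth 0.7 [0.673 0.135 0.   ]
scene keeper_mouth 0.65 [ 0.524 -0.174  0.026]
scene end_stop 0.66 [ 0.52  -0.113  0.016]
scene middle 0.82 [ 0.558 -0.354  0.091]
scene middle 0.53 [ 0.369 -0.106  0.024]
scene station 0.86 [ 0.545 -0.281  0.001]
top {'fx': 353.3025372448227, 'fy': 353.3025372448227, 'cx': 252.34547026739105, 'cy': 189.3260165523061, 'dist': array([-0.04274566,  0.        ,  0.        ,  0.        ,  0.        ]), 'eye': array([ 0.37174822, -0.14677662,  0.95434766]), 'attitude': array([-0.
[... 570 characters left out ...]
 -0.   ]
{'time': 0.8, 'q': array([-1.40460642e+00,  4.90912349e-01,  1.55891647e+00, -3.74926424e-05,
        1.09173473e+00, -1.05605752e-01]), 'qd': array([ 0.00026561,  0.00094306,  0.00197876, -0.00020692,  0.00125401,
       -0.00012384]), 'effort': array([ 3.06046968e-03, -6.18218565e+01, -2.61836171e+01, -6.53437087e-05,
        3.15135221e-04, -1.97769630e-06]), 'eef_pos': array([ 0.16779919, -0.6020515 ,  0.25631359]), 'orientation': array([ 9.90778922e-01,  1.35488478e-01, -1.61878130e-05,  1.50473908e-05]), 'contact_force': array([-0.72698192,  0.60385472,  0.39421875]), 'torque': array([ 0.05197392,  0.01244766, -0.02647249]), 'grip_force': 0.0, 'finger_gap': 0.9967032564671529}
```

View pics/scene0.png

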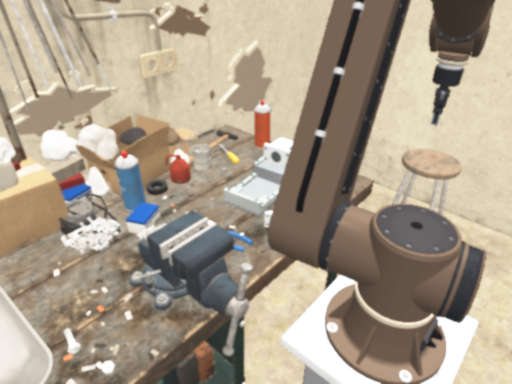

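View pics/top0.png

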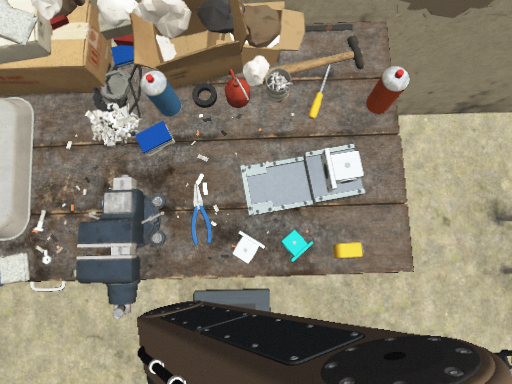

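The scene camera's view of the station is partly blocked by the arm. The top camera shows three candidates: a light-grey housing on the upper deck (346,165), a smaller white one on the bench (248,247) and a turquoise one (296,243). The one on the deck fits, as it is the larger and not turquoise. I'll confirm it in a crop and refine the station pose from depth.

Run:
```python
from h import *
im=cv2.imread('pics/top0.png'); cv2.imwrite('pics/crop1.png',cv2.resize(im[130:275,225:405],None,fx=4,fy=4,interpolation=cv2.INTER_CUBIC))
d=np.load('topd.npy'); p=ctrl.camera_params('top'); K=np.array([[p['fx'],0,p['cx']],[0,p['fy'],p['cy']],[0,0,1]])
v,u=np.mgrid[:384,:512]; n=cv2.undistortPoints(np.stack([u,v],-1).reshape(-1,1,2).astype(float),K,p['dist'])[:,0]
M,e=pose('top'); z=d.ravel(); W=(np.c_[n*z[:,None],z]@M.T+e); W[z==0]=9
roi=(u.ravel()>230)&(u.ravel()<375)&(v.ravel()>138)&(v.ravel()<220)
def rect(lo,hi,name,ext=roi):
    P=W[ext&(W[:,2]>lo)&(W[:,2]<hi)]; r=cv2.minAreaRect((P[:,:2]*1000).astype(np.float32)); print(name,len(P),P.mean(0).round(3),r); return r
rect(.006,.07,'station'); rect(.05,.07,'upper'); rect(.008,.07,'st2'); rect(.11,.14,'housing top'); rect(.024,.040,'keeper')
P=W[roi];print(np.histogram(P[:,2],bins=np.arange(-.01,.14,.005)))
print(ctrl.finger_overhang, ctrl.observe()['eef_pos'])
```

```text
station 4826 [ 0.532 -0.237  0.032] ((535.77490234375, -237.6290740966797), (133.36831665039062, 336.6253356933594), 8.583562850952148)
upper 1579 [ 0.539 -0.311  0.059] ((538.2504272460938, -255.7935791015625), (133.22518920898438, 300.2803955078125), 8.723660469055176)
st2 4808 [ 0.532 -0.237  0.032] ((538.4684448242188, -255.47401428222656), (133.36831665039062, 300.53118896484375), 8.583562850952148)
housing top 974 [ 0.553 -0.349  0.124] ((555.03955078125, -353.0515441894531), (99.65267181396484, 79.44540405273438), 7.562763690948486)
keeper 823 [ 0.523 -0.19   0.03 ] ((537.9368896484375, -253.8415069580078), (132.51731872558594, 294.7421875), 8.562185287475586)
(array([  42, 2439, 3038,  207, 1835,  166,  109,  304,  405,   70,   25,
        134,  354,  742,  131,  352,   25,   25,   23,   25,   30,   25,
         25,   34,   34,   34,  625,  281,    0,    0]), array([-0.01 , -0.005,  0.   ,  0.005,  0.01 ,  0.015,  0.02 ,  0.025,
        0.03 ,  0.035,  0.04 ,  0.045,  0.05 ,  0.055,  0.06 ,  0.065,
        0.07 ,  0.075,  0.08 ,  0.085,  0.09 ,  0.095,  0.1  ,  0.105,
        0.11 ,  0.115,  0.12 ,  0.125,  0.13 ,  0.135,  0.14 ]))
0.025 [ 0.16779919 -0.6020515   0.25631359]
```

View pics/crop1.png

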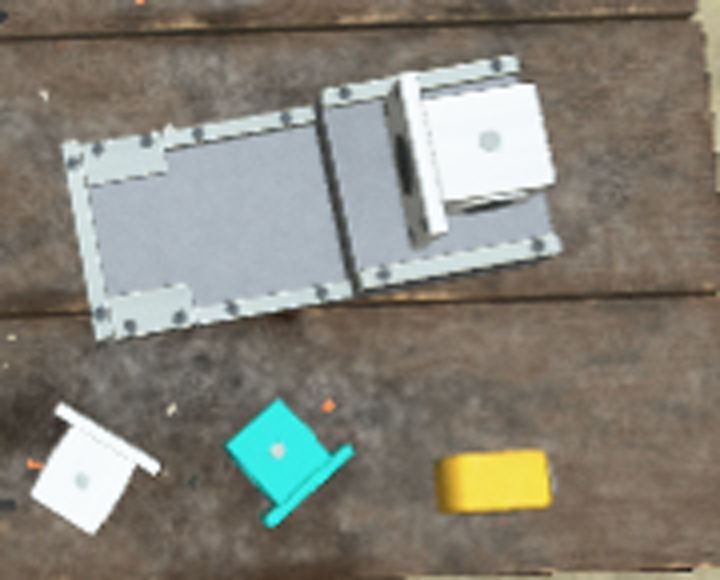

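The crop confirms the target: the large light-grey housing on the upper deck, flange towards the step. The station origin is about (0.5416, -0.2764) with its x axis at yaw 98.6°.

{"name": "move_arm", "arguments": {"plan": [[[1,-0.16,0,0],[1,-0.16,0,0],[1,-0.16,0,0],[1,-0.16,0,0],[1,-0.16,0,0],[1,-0.16,0,0],[1,-0.16,0,0],[1,-0.16,0,0],[1,-0.16,0,0],[1,-0.16,0,0],[1,-0.16,0,0],[1,-0.16,0,0]]], "gripper": 0.35}}

```text
time: 2.3
eef_pos: [0.4447, -0.4749, 0.2563]
orientation: [0.991, 0.135, 0.0, 0.0]
contact_force: [-0.0, -0.4, 0.5]
finger_gap: 0.354
grip_force: 0.0
```

{"name": "move_arm", "arguments": {"plan": [[[1,-0.16,0,0],[1,-0.16,0,0],[1,-0.16,0,0],[1,-0.16,0,0],[1,-0.16,0,0],[0.2,0,0,0],[0,0,0,-1],[0,0,0,-1],[0,0,0,-1],[0,0,0,-1]]]}}

```text
time: 3.55
eef_pos: [0.5635, -0.4214, 0.2563]
orientation: [0.883, 0.469, -0.0, -0.0]
contact_force: [-0.3, 0.1, 0.9]
finger_gap: 0.352
grip_force: 0.0
```

{"name": "move_arm", "arguments": {"plan": [[[0,0,0,-1],[0,0,0,-1],[0,0,0,-1],[0,0,0,-1],[0,0,0,-0.3],[0,0,0,0],[0,0,0,0]]]}}

```text
time: 4.42
eef_pos: [0.5636, -0.4213, 0.2563]
orientation: [0.653, 0.757, -0.0, 0.0]
contact_force: [-1.1, -0.4, -0.7]
finger_gap: 0.349
grip_force: 0.0
```

```bash
cat >> h.py <<'E'
O=np.array([.5416,-.2764]); a=np.deg2rad(98.6); D=np.array([np.cos(a),np.sin(a)]); L=np.array([-D[1],D[0]])
def st():
    s=ctrl.observe(); r=np.array(s['eef_pos'][:2])-O; M=R.from_quat(s['orientation']).as_matrix()
    print('t',round(s['time'],2),'station x,y,z mm',(1000*np.array([r@D,r@L,s['eef_pos'][2]])).round(1),'yaw',np.degrees(np.arctan2(M[1,0],M[0,0])).round(2),'F',s['contact_force'].round(1),'gap',round(s['finger_gap'],2))
E
python3 -c "
from h import *
st(); im,d=ctrl.capture('wrist'); cv2.imwrite('pics/w1.png',im)
for t in ['housing','middle','step_edge','keeper_mouth','end_stop']:
    for r in ctrl.tip_of('wrist',t)[:2]:
        w=world('wrist',r['position']); q=w[:2]-O; print(t,round(r['confidence'],2),(1000*np.array([q@D,q@L,w[2]])).round(1))
"
```

```text
t 4.42 station x,y,z mm [-1.466e+02 -1.000e-01  2.563e+02] yaw 98.48 F [-1.1 -0.4 -0.7] gap 0.35
housing 0.97 [-82.7  -3.9  56.6]
middle 0.98 [-82.   -1.1  88.4]
middle 0.34 [ 1.7 -5.1 55.1]
step_edge 0.81 [ 0.1 -6.9 54.8]
```

{"name": "move_arm", "arguments": {"plan": [[[0,0,1,0],[0,0,1,0],[0,0,1,0],[0,0,1,0],[0,0,1,0],[0,0,1,0],[0,0,0,0]]]}}

```text
time: 5.6
eef_pos: [0.5632, -0.4206, 0.1046]
orientation: [0.652, 0.758, 0.0, -0.002]
contact_force: [-0.4, 0.1, 0.2]
finger_gap: 0.349
grip_force: 0.0
```

{"name": "move_arm", "arguments": {"plan": [[[0.3,0,0,0],[0.2,0,0,0],[0.2,0,0,0],[0.2,0,0,0],[0.2,0,0,0],[0.2,0,0,0],[0.2,0,0,0],[0.2,0,0,0],[0,0,0,0]]]}}

```text
time: 6.72
eef_pos: [0.5575, -0.3788, 0.1067]
orientation: [0.652, 0.758, 0.0, 0.0]
contact_force: [0.8, -0.8, 3.2]
finger_gap: 0.353
grip_force: 0.0
```

```bash
cat >> h.py <<'E'
def see(cam,things=('middle','flange_face'),save=None):
    im,d=ctrl.capture(cam)
    if save: cv2.imwrite(f'pics/{save}.png',im)
    for t in things:
        for r in ctrl.tip_of(cam,t)[:3]:
            w=world(cam,r['position']); q=w[:2]-O; print(cam,t,round(r['confidence'],2),(1000*np.array([q@D,q@L,w[2]])).round(1))
E
python3 -c "
from h import *
st(); see('top'); see('wrist')"
```

```text
t 6.72 station x,y,z mm [-103.6   -0.4  106.7] yaw 98.58 F [ 0.8 -0.8  3.2] gap 0.35
top middle 0.63 [-50.4   1.2  90.2]
top flange_face 0.48 [-8.9 -3.  90.1]
wrist middle 0.45 [-6.920e+01  2.047e+02  2.000e-01]
wrist flange_face 0.57 [-12.   -1.6  85.4]
```

{"name": "move_arm", "arguments": {"plan": [[[0.2,0,0,0],[0.2,0,0,0],[0.2,0,0,0],[0.2,0,0,0],[0.2,0,0,0],[0.2,0,0,0],[0.2,0,0,0],[0.2,0,0,0],[0.1,0,0,0]]]}}

```text
time: 8.15
eef_pos: [0.552, -0.3386, 0.1079]
orientation: [0.652, 0.758, -0.0, 0.003]
contact_force: [1.0, -8.9, 12.0]
finger_gap: 0.352
grip_force: 0.6
```

{"name": "move_arm", "arguments": {"plan": [[[0.1,0,0,0],[0.1,0,0,0],[0.1,0,0,0],[0.1,0,0,0],[0,0,0,0],[0,0,0,0]]]}}

```text
time: 8.9
eef_pos: [0.5505, -0.3285, 0.1076]
orientation: [0.652, 0.758, -0.0, 0.002]
contact_force: [1.4, -6.9, 10.9]
finger_gap: 0.349
grip_force: 1.6
```

```bash
python3 -c "
from h import *
st(); see('top',save='t2'); see('wrist')"
```

```text
t 8.9 station x,y,z mm [-52.8  -1.  107.6] yaw 98.56 F [ 1.4 -6.9 10.9] gap 0.35
wrist middle 0.87 [ 65.6 157.2  21.9]
wrist flange_face 0.71 [37.9 -4.8 82.8]
```

View pics/t2.png

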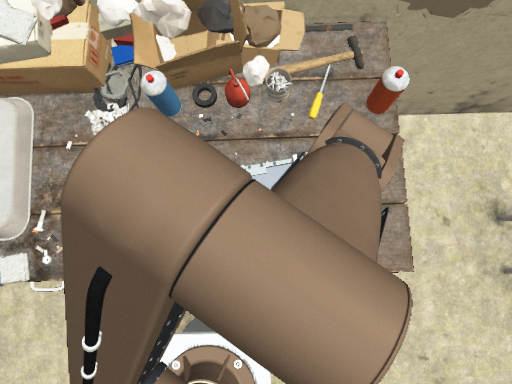

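The arm now blocks the top view. The wrist force (about 11 N upward) suggests the housing's back is starting to rise against the fingers, so I'll push on gently.

{"name": "move_arm", "arguments": {"plan": [[[0.1,0,0,0],[0.1,0,0,0],[0.1,0,0,0],[0.1,0,0,0],[0,0,0,0],[0,0,0,0],[0,0,0,0],[0,0,0,0]]]}}

```text
time: 10.2
eef_pos: [0.5489, -0.3185, 0.1074]
orientation: [0.652, 0.758, -0.0, 0.002]
contact_force: [1.1, -6.2, 9.5]
finger_gap: 0.35
grip_force: 3.8
```

```bash
python3 -c "
from h import *
st(); see('wrist',save='w3')"
```

```text
t 10.2 station x,y,z mm [-42.7  -0.9 107.4] yaw 98.57 F [ 1.1 -6.2  9.5] gap 0.35
wrist middle 0.96 [ 68.3 158.9  23.1]
wrist middle 0.33 [49.1 -0.2 82.6]
wrist flange_face 0.87 [ 52.1 182.6  22. ]
wrist flange_face 0.59 [51.3 -1.5 81.6]
```

View pics/w3.png

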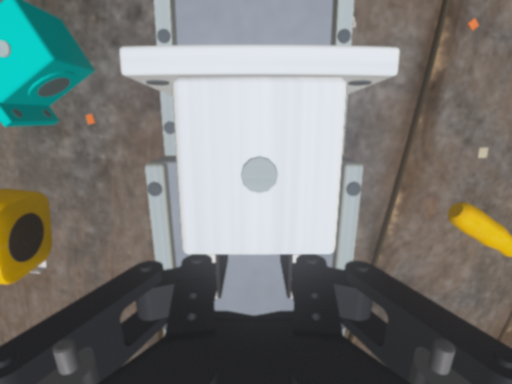

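The wrist view shows the housing (260,150) straight on the deck, with its middle about 9 mm past the edge. Only finger friction on its back face is holding it up, so I'll back off to let it tip.

{"name": "move_arm", "arguments": {"plan": [[[-0.5,0,0,0],[-0.5,0,0,0],[0,0,0,0],[0,0,0,0],[0,0,0,0],[0,0,0,0],[0,0,0,0],[0,0,0,0]]]}}

```text
time: 11.35
eef_pos: [0.5519, -0.3419, 0.1063]
orientation: [0.652, 0.758, -0.0, 0.0]
contact_force: [0.1, -0.6, -0.1]
finger_gap: 0.351
grip_force: 0.0
```

```bash
python3 -c "
from h import *
st(); see('wrist',save='w4')"
```

```text
t 11.35 station x,y,z mm [-66.3  -0.4 106.3] yaw 98.58 F [ 0.1 -0.6 -0.1] gap 0.35
wrist middle 0.76 [ 64.9 161.   19.6]
```

View pics/w4.png

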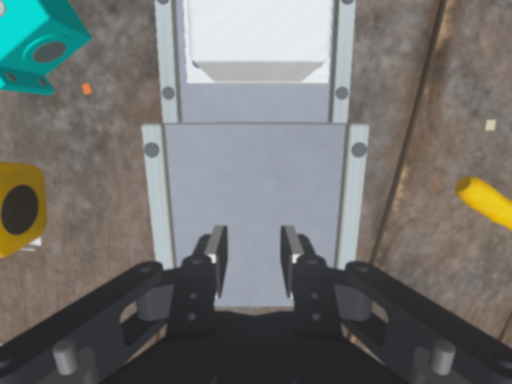

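The housing has tumbled and appears to stand on its flange (260,70) on the lower deck, with a gap to the step. I'll measure its faces from depth.

```bash
cat >> h.py <<'E'
def faces(cam='wrist',pts=()):
    im,d=ctrl.capture(cam)
    for u,v in pts:
        w=pix(cam,d,u,v); q=w[:2]-O; print((u,v),(1000*np.array([q@D,q@L,w[2]])).round(1))
E
python3 -c "
from h import *
st(); faces(pts=[(260,8),(260,35),(260,52),(220,58),(260,63),(260,70),(200,78),(260,78),(315,78),(260,87),(260,100),(260,115),(260,130),(260,200)])"
```

```text
t 11.5 station x,y,z mm [-66.4  -0.3 106.3] yaw 98.57 F [-0.4  0.  -0.4] gap 0.35
(260, 8) [47.1 -3.7 91.4]
(260, 35) [36.2 -3.7 91.5]
(260, 52) [29.1 -3.8 91.7]
(220, 58) [26.5 14.2 91.9]
(260, 63) [25.6 -3.9 85.9]
(260, 70) [25.5 -4.3 68.1]
(200, 78) [28.1 36.3 22.9]
(260, 78) [25.7 -5.  38.6]
(315, 78) [ 28.1 -43.6  22.9]
(260, 87) [23.2 -5.6 12.2]
(260, 100) [14.  -5.7 12.7]
(260, 115) [ 3.2 -5.7 13. ]
(260, 130) [-6.4 -4.8 56.2]
(260, 200) [-50.4  -5.   56.2]
```

It is standing upright: top flat at z 92, back face at x 25.6, flange on the lower deck. The 25 mm gap is tight for the fingers, so I'll first nudge the housing from just above the upper deck, then lower behind it.

{"name": "move_arm", "arguments": {"plan": [[[0,0,0.7,0],[0.6,0,0,0],[0.6,0,0,0],[0.6,0,0,0],[0.6,0,0,0],[0.3,0,0,0],[0.2,0,0,0],[0.1,0,0,0],[0.1,0,0,0],[0.1,0,0,0],[0.1,0,0,0],[0,0,0,0]]]}}

```text
time: 13.05
eef_pos: [0.5397, -0.2607, 0.0889]
orientation: [0.652, 0.758, -0.0, 0.0]
contact_force: [1.0, -2.3, -0.3]
finger_gap: 0.35
grip_force: 1.2
```

{"name": "move_arm", "arguments": {"plan": [[[0.1,0,0,0],[0.1,0,0,0],[0.1,0,0,0],[0,0,0,0]]]}}

```text
time: 13.55
eef_pos: [0.5384, -0.2528, 0.0888]
orientation: [0.652, 0.758, 0.0, -0.0]
contact_force: [0.7, -1.6, 0.3]
finger_gap: 0.349
grip_force: 1.2
```

```bash
python3 -c "
from h import *
st(); faces(pts=[(260,60),(260,100),(260,140),(260,180),(260,220),(260,235),(260,245),(260,255),(260,265),(260,280),(260,300)])"
```

```text
t 13.55 station x,y,z mm [23.9 -0.4 88.8] yaw 98.58 F [ 0.7 -1.6  0.3] gap 0.35
(260, 60) [128.7  -5.3  11.1]
(260, 100) [97.4 -3.6 91.2]
(260, 140) [81.5 -3.6 91.8]
(260, 180) [64.4 -3.8 91.6]
(260, 220) [46.5 -3.8 92.7]
(260, 235) [39.  -3.9 92.1]
(260, 245) [-1.9 -5.9 17.8]
(260, 255) [-1.8 -5.5 33.9]
(260, 265) [-1.9 -5.2 47.5]
(260, 280) [-8.3 -5.1 55. ]
(260, 300) [-22.8  -5.2  55.7]
```

{"name": "move_arm", "arguments": {"plan": [[[0.1,0,0,0],[0.1,0,0,0],[0.1,0,0,0],[0.1,0,0,0],[0.1,0,0,0],[-0.15,0,0,0],[0,0,0.3,0],[0,0,0.3,0],[0,0,0.4,0],[0,0,0,0]]]}}

```text
time: 14.85
eef_pos: [0.5367, -0.2441, 0.0627]
orientation: [0.652, 0.758, -0.0, -0.001]
contact_force: [0.4, 0.2, -0.3]
finger_gap: 0.351
grip_force: 0.0
```

{"name": "move_arm", "arguments": {"plan": [[[0.15,0,0,0],[0.15,0,0,0],[0.15,0,0,0],[0.15,0,0,0],[0.15,0,0,0],[0.15,0,0,0],[0.15,0,0,0],[0.15,0,0,0],[0.15,0,0,0],[0,0,0,0]]]}}

```text
time: 16.1
eef_pos: [0.5321, -0.2106, 0.0639]
orientation: [0.652, 0.758, 0.0, 0.0]
contact_force: [1.0, -2.4, 0.6]
finger_gap: 0.347
grip_force: 0.0
```

```bash
python3 -c "
from h import *
st(); faces(pts=[(260,60),(260,80),(260,100),(260,140),(260,180),(260,220),(260,235)])"
```

```text
t 16.1 station x,y,z mm [66.4 -0.4 63.9] yaw 98.59 F [ 1.  -2.4  0.6] gap 0.35
(260, 60) [158.5  -3.9  48.9]
(260, 80) [143.9  -2.9  92.4]
(260, 100) [138.1  -3.   91.2]
(260, 140) [125.8  -3.   93.1]
(260, 180) [113.   -3.1  94.5]
(260, 220) [99.4 -3.1 95.3]
(260, 235) [93.2 -3.2 93.7]
```

{"name": "move_arm", "arguments": {"plan": [[[0.1,0,0,0],[0.1,0,0,0],[0.1,0,0,0],[0.1,0,0,0],[0.08,0,0,0],[0,0,0,0]]]}}

```text
time: 16.9
eef_pos: [0.5302, -0.1988, 0.0637]
orientation: [0.652, 0.758, -0.0, -0.0]
contact_force: [0.6, -2.2, -0.4]
finger_gap: 0.345
grip_force: 0.0
```

{"name": "move_arm", "arguments": {"plan": [[[0.06,0,0,0],[0.06,0,0,0],[0,0,0,0]]]}}

```text
time: 17.27
eef_pos: [0.5303, -0.1977, 0.0641]
orientation: [0.652, 0.758, -0.0, 0.001]
contact_force: [0.2, -15.0, -0.4]
finger_gap: 0.348
grip_force: 3.1
```

```bash
python3 -c "
from h import *
st(); faces(pts=[(260,50),(260,60),(260,70),(260,80),(260,85),(260,140)])"
```

```text
t 17.27 station x,y,z mm [79.5 -0.6 64.1] yaw 98.59 F [  0.2 -15.   -0.4] gap 0.35
(260, 50) [187.3  -5.2  -0.8]
(260, 60) [181.4  -5.2  -0. ]
(260, 70) [160.7  -3.1  88.7]
(260, 80) [157.2  -3.1  92.1]
(260, 85) [155.7  -3.1  92.2]
(260, 140) [139.   -3.1  93.3]
```

The force rose to 15 N at back face x ≈ 92, front ≈ 160, so it is against the stop. One small push more, then I'll back off, raise and check.

{"name": "move_arm", "arguments": {"plan": [[[0.06,0,0,0],[0,0,0,0],[0,0,0,0]]]}}

```text
time: 17.7
eef_pos: [0.5304, -0.1975, 0.0644]
orientation: [0.652, 0.758, -0.001, 0.002]
contact_force: [-2.5, -25.0, 0.9]
finger_gap: 0.349
grip_force: 6.3
```

{"name": "move_arm", "arguments": {"plan": [[[-0.2,0,0,0],[-0.4,0,0,0],[-0.5,0,0,0],[0,0,-0.8,0],[0,0,-1,0],[-0.6,0,-1,0],[-1,0,-1,0],[-1,0,-1,0],[-1,0,-0.5,0],[0,0,0,0],[0,0,0,0]]]}}

```text
time: 19.08
eef_pos: [0.5467, -0.3103, 0.1956]
orientation: [0.652, 0.758, -0.0, -0.001]
contact_force: [-0.1, 0.6, 0.8]
finger_gap: 0.35
grip_force: 0.0
```

```bash
python3 -c "
from h import *
st(); see('wrist',('keeper_mouth','end_stop','flange_face','middle'),save='w5')"
```

```text
t 19.07 station x,y,z mm [-34.3   0.  195.6] yaw 98.57 F [-0.1  0.6  0.8] gap 0.35
wrist keeper_mouth 0.52 [-67.2 202.2  -0.9]
wrist flange_face 0.76 [ 47.5 178.9  25.4]
wrist middle 0.57 [ 68.4 157.4  19.5]
```

View pics/w5.png

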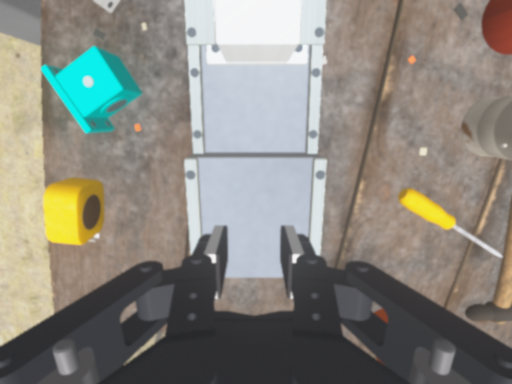

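The wrist view shows the housing upright and square (258,30), with its flange running under both keeper strips (215,50 and 302,50). The force and position readings agree it is home. The tape measure (75,210) shows no disturbance, so I'm handing in.

```bash
python3 -c "
from h import *
faces(pts=[(258,10),(258,30),(258,50),(258,58),(210,60),(300,60)]); print(ctrl.job_done())"
```

```text
(258, 10) [110.5  -4.2  91.2]
(258, 30) [96.8 -4.2 91.5]
(258, 50) [87.2 -4.5 73.1]
(258, 58) [87.6 -5.  42.3]
(210, 60) [90.3 42.6 21.1]
(300, 60) [ 90. -47.  23.]
the job is handed in; nothing more can be done
None
```

The job is handed in, about 19 s in on the robot's clock: the housing tumbled onto its flange and slid upright under the keeper to the end stop, where the push force rose to 25 N; the arm touched none of the bystanders, though I only saw the tape measure in the last picture.

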